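# Seat the D-bored sample carousel on the rotary drive

## Robot

A 7-joint arm with a two-finger parallel gripper is mounted at the origin on a cart in front of the work surface, level with it; the furniture and walls round the work are solid. World frame = base frame: x ahead of the robot, y to its left, z up, the work surface at z = 0. Lengths are in m, angles in rad, forces in N, time in s.
With the tool pointing down it reaches from about 0.4 to 0.85 m from the base axis. Payload 6.9 kg.
Tool frame: the origin (TCP) lies midway between the tips of the shut fingers; the grasp point (between the pads) lies robot.grip_point_offset behind it (robot.grip_point_offset is the distance from the TCP to the grasp point, in m); z points along the fingers, y is the line along which they close (so a half turn about z gives the same grasp; the last joint's range is limited). The gripper opens to 85 mm and grips with 20 to 120 N. Pads are 22 mm wide; open, the fingers measure 114 mm over their backs; the gripper's body (76 mm by 85 mm) begins 54 mm behind the grasp point. The pads swing forward as they close: fully open they stand 13 mm farther back than shut.
Start: joints at [0.105, 0.507, -0.238, 1.5, 0.126, 1.149, -0.155], TCP at [0.625, -0, 0.209] pointing down, gripper open.
Joint ranges: [-3.08, 3.08], [-0.24, 2.05], [-1.43, 1.35], [0, 2.5], [-1.52, 4.66], [0.17, 1.96], [-2.89, 2.89]. Speed limits (rad/s): [2.39, 2.39, 3.14, 3.14, 3.14, 3.14, 3.14].

## Interface

Orientations are given as a unit quaternion [x, y, z, w].
In Python, from rig import robot, status, eyes gives the robot as it stands. Calls block until the motion is done:
- robot.movep(position, orientation): joint-space move of the TCP to a pose.
- robot.move_l(position, rotation=None, feed=0.15, contact_N=None): straight line of the TCP; rotation=None keeps the orientation; feed is the mean speed in m/s. With contact_N (N) it stops when the force on the tool has changed by that much, and returns True; else False.
- robot.move_joints(angles): joint-space move.
- robot.gripper_open() and robot.gripper_close(strength=None): open the fingers fully, or close them until they stop; strength is the grip in N (None keeps the last).
- robot.dwell(seconds).
- robot.solve_ik(position, orientation): joint angles nearest the present ones, or None.
- status.get_obs(): the state.
- eyes.get_image(name): name is "scene" or "side" or "wrist"; returns the picture (480x640x3 uint8, red, green, blue); there is no depth.
- eyes.calibration(name): a dict with "fov_y" (degrees; the focal length in pixels is half the picture's height over the tangent of half this angle, whatever the lens; pixels are square), "cx", "cy" (the principal point, pixels), "T" (4x4, takes a point from camera to world coordinates). Camera axes: x right, y up, looking along -z (the intrinsics and any distortion apply to the point x, -y, -z); pixel columns grow to the right and rows downward; lengths in m; the calibration is good to about 2 mm. A picture is of the moment at which its call begins: read the wrist's pose just before it. calibration takes no time and is no camera call; for the wrist camera it gives the pose at the moment of the call.
A pose or a line that the arm cannot do raises robot.PlanningError and nothing moves.
- robot.finish_job(): hands the job in; it is judged then, once.
The state is a dict: "time": time; "joint_pos": joint angles; "qd": joint speeds; "joint_torque": joint torques, N m; "position": TCP position; "orientation": TCP orientation; "contact_force": force on the tool from outside, world axes, zero at the start; "ft_torque": the same for the moment, N m; "gripper_width": finger opening in m; "grip_force": force on a finger pad.
Only numpy, scipy, OpenCV 4.12 (cv2) and the standard library are available. Lean on these libraries where they do the work, as an engineer would, in place of code of your own. Each camera call takes 0.05 s, during which the arm holds its last target. There are 200 camera calls.

## Task

Fit the blue sample carousel, the one with the D-shaped bore, onto the upright flatted shaft of the rotary drive: turn it so that the flat in its bore faces the same way as the flat on the shaft, and lower it, rather than dropping it, until it sits fully home on the drive, then let go. Leave the orange carousel where it is. Mind the lamp and eyepiece to the right of the work, which stand up to 33 cm above the bench.

Things in the scene. Friction and masses are not known exactly. Their poses are not given: they have to be found in the camera images.
- blue_carousel: Loose part to fit: round blue flange 84 mm across, 8 mm thick, under a square aluminium hub 40x40 mm (sides along x and y) up to 48 mm: grip the hub across two of those sides. 110 to 230 g. D bore right through: 28 mm round, flat on the +x side 6 mm from the axis; a red dash on the hub and a white dash on the flange mark that side. Origin: bore axis, underside; z up.
- blue_mark (a point): White dash on the blue flange, on the side of the bore's flat: 36 mm from the bore axis along the carousel's +x, 8 mm above its underside.
- drive: Fixed drive: round grey housing, 100 mm across; seat disc 30 mm high; upright steel D-shaft, 24 mm round, flat on the +x side 4 mm from the axis, 50 mm above the seat, last 10 mm tapered. White rim dash on the +x side, black socket box on the -x side. Origin: shaft axis, bench top; z up. Home: carousel's origin on the axis 30 mm above this, x axes agreeing.
- orange_carousel: The other carousel, loose, to be left alone: same outside but an orange flange and a plain round 16 mm bore. Origin: on its axis, underside; z up.

How it is judged:
By the outcome, as a careful person would: the job done as asked, in the order asked, and still so for the second after the job is handed in, with the robot touching nothing.
It also fails if it takes over 54 s, if anything falls off the work surface, if the arm or the gripper's body presses on something with over 40 N, if the wrist force passes 120 N, or if a joint passes its speed limit or range.

## Working session

There is one attempt and no reset: what is moved stays moved. The work goes in short steps, each a Python script; the robot and the scene stay as the last script left them, time stands still between calls to the robot, and variables do not carry over. Pictures are saved under pics/ and viewed, at most 10 in all, crops included, and the job is handed in when it is done.

```bash
ls; mkdir -p pics; python3 - <<'E'
from rig import robot,status,eyes
import cv2
o=status.get_obs();print(o['time'],o['position'],o['orientation'],o['gripper_width'],robot.grip_point_offset)
for n in ["scene","side","wrist"]:
    print(n,eyes.calibration(n))
    cv2.imwrite(f"pics/{n}0.png",eyes.get_image(n)[:,:,::-1])
E
```

```text
pics
0.0 [ 6.24470801e-01 -9.37697382e-05  2.08437234e-01] [ 7.07114035e-01  7.07098983e-01 -6.37791085e-04 -6.02481596e-04] 0.08526973763887047 0.0187
scene {'fov_y': 57.63522966372015, 'cx': 312.0111575063341, 'cy': 237.6743080073206, 'T': array([[-4.45009240e-01,  6.56422468e-01, -6.09160340e-01,
        -9.24778772e-04],
       [-8.95525452e-01, -3.26929104e-01,  3.01913109e-01,
         4.48177914e-01],
       [-9.69696508e-04,  6.79872712e-01,  7.33329500e-01,
         6.52633646e-01],
       [ 0.00000000e+00,  0.00000000e+00,  0.00000000e+00,
         1.00000000e+00]])}
side {'fov_y': 55.16413726505544, 'cx': 320.27634848344513, 'cy': 232.65828011280158, 'T': array([[ 0.88022233,  0.31061995, -0.35878111,  0.22933996],
       [-0.47454881,  0.58165973, -0.66066283, -0.38312317],
       [ 0.00347347,  0.75178933,  0.65939422,  0.61253752],
       [ 0.        ,  0.        ,  0.        ,  1.        ]])}
wrist {'fov_y': 63.25134893108197, 'cx': 316.17924174270354, 'cy': 235.14380692657025, 'T': array([[ 9.99997803e-01, -1.32198172e-03,  1.62690595e-03,
         6.24372967e-01],
       [ 7.32061840e-04,  9.47450135e-01,  3.19902650e-01,
         8.12686239e-02],
       [-1.96431772e-03, -3.19900756e-01,  9.47449021e-01,
         3.72806608e-01],
       [ 0.00000000e+00,  0.00000000e+00,  0.00000000e+00,
         1.00000000e+00]])}
```

View pics/scene0.png

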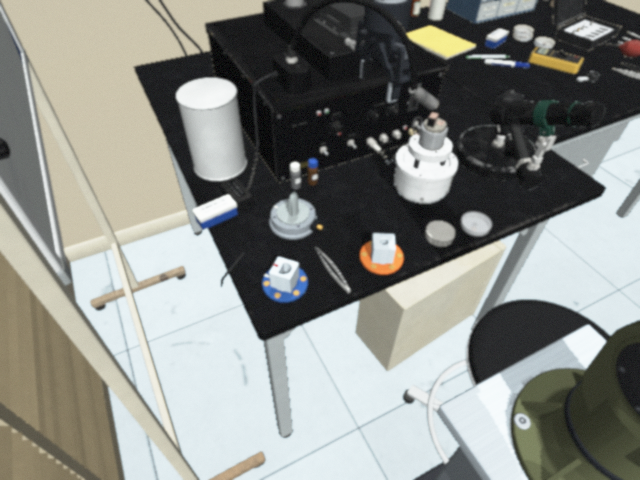

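View pics/side0.png

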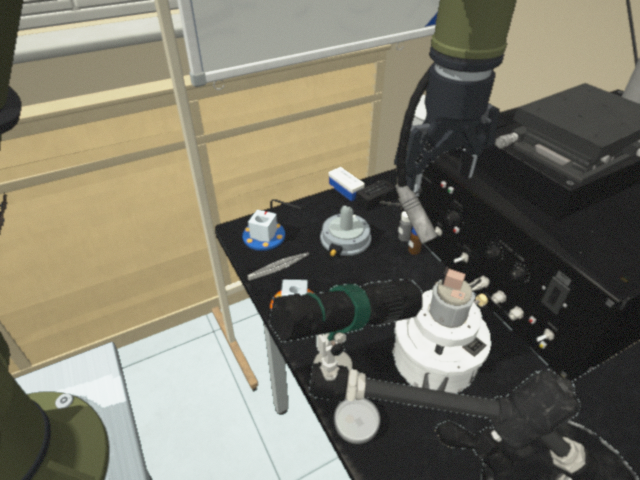

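View pics/wrist0.png

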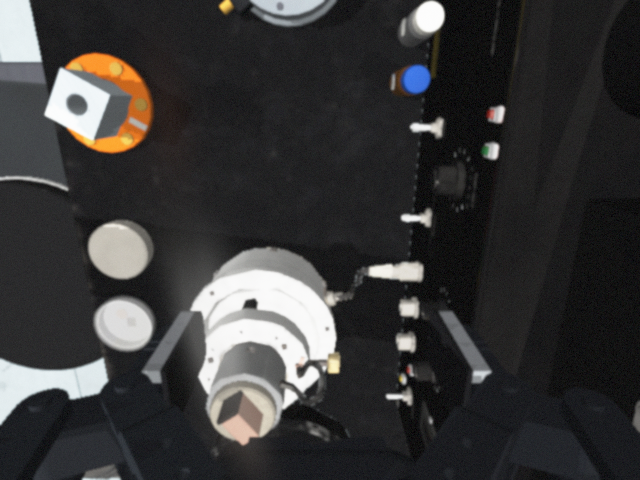

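The scene view shows the blue carousel at about (285,283), the drive at (293,222) and the orange one at (382,255). The side view has blue at (264,235) and the drive at (346,235). The wrist view shows only orange and the edge of the drive. Next I'll localise them roughly and move the wrist camera over them.

```bash
cat > h.py <<'E'
import numpy as np, cv2
def K(c):
    f=240/np.tan(np.radians(c['fov_y'])/2); return f
def ray(c,uv):
    f=K(c); d=np.array([(uv[0]-c['cx'])/f,-(uv[1]-c['cy'])/f,-1]); T=np.array(c['T'])
    return T[:3,3],T[:3,:3]@d
def onz(c,uv,z):
    o,d=ray(c,uv); return o+d*(z-o[2])/d[2]
def proj(c,P):
    T=np.array(c['T']); q=(np.atleast_2d(P)-T[:3,3])@T[:3,:3]; f=K(c)
    return np.c_[c['cx']+f*q[:,0]/-q[:,2], c['cy']-f*q[:,1]/-q[:,2]]
E
python3 - <<'E'
from rig import robot,status,eyes
from h import *
np.set_printoptions(precision=4,suppress=True)
s,d,w=[eyes.calibration(n) for n in ("scene","side","wrist")]
for n,us,ud,z in [("blue",(286,284),(264,236),.006),("drive",(293,220),(346,237),.02),("shafttop",(295,195),(347,210),.08),("orange",(382,256),(290,290),.006)]:
    print(n,onz(s,us,z),onz(d,ud,z))
print(onz(w,(98,103),.008))
print(proj(w,[onz(s,(382,256),.006)]))
# panel front, bottles
print("panel base",onz(s,(262,175),0),onz(s,(395,150),0),"bottle",onz(s,(296,188),0),"table edge",onz(s,(262,335),0),onz(s,(140,70),0))
E
```

```text
blue [0.4535 0.2765 0.006 ] [0.4561 0.2683 0.006 ]
drive [0.5864 0.2007 0.02  ] [0.5896 0.1759 0.02  ]
shafttop [0.5923 0.1914 0.08  ] [0.5934 0.1833 0.08  ]
orange [0.432  0.0817 0.006 ] [0.4403 0.1154 0.006 ]
[0.4301 0.0816 0.008 ]
[[101.2587 102.8595]]
panel base [0.7739 0.1953 0.    ] [ 0.7168 -0.1401  0.    ] bottle [0.6959 0.1434 0.    ] table edge [ 0.378  0.355 -0.   ] [1.434  0.3451 0.    ]
```

```bash
python3 - <<'E'
from rig import robot,status,eyes
from h import *
import pickle
robot.move_l([0.53,0.23,0.25],feed=0.25)
c=eyes.calibration("wrist"); im=eyes.get_image("wrist")
o=status.get_obs();print(o['time'],o['position'],o['joint_pos'])
pickle.dump(c,open("c1.pkl","wb"));cv2.imwrite("pics/w1.png",im[:,:,::-1])
E
```

```text
1.3583 [0.53068838 0.2280862  0.24964866] [-0.26050982  0.40708963 -0.28602137  1.56116411  0.1215351   1.19151152
 -0.57218679]
```

View pics/w1.png

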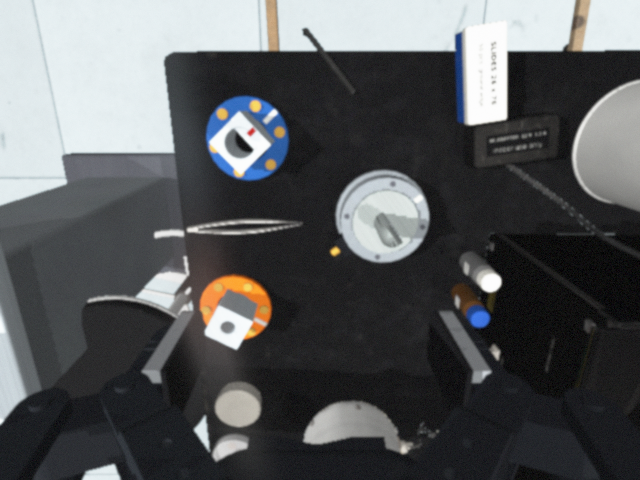

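The wrist view shows the blue flange at about (247,138) with its white dash at (270,116). The drive is at about (383,217), with the dark socket and its plug at (335,250) and the shaft at (388,230). I'll enlarge both.

```bash
python3 - <<'E'
import cv2,numpy as np
im=cv2.imread("pics/w1.png")
a=im[90:186,200:296];b=im[165:270,328:433]
g=lambda x:cv2.resize(x,(400,400),interpolation=cv2.INTER_CUBIC)
cv2.imwrite("pics/w1c.png",np.hstack([g(a),g(b)]))
E
```

```text
(no output)
```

View pics/w1c.png

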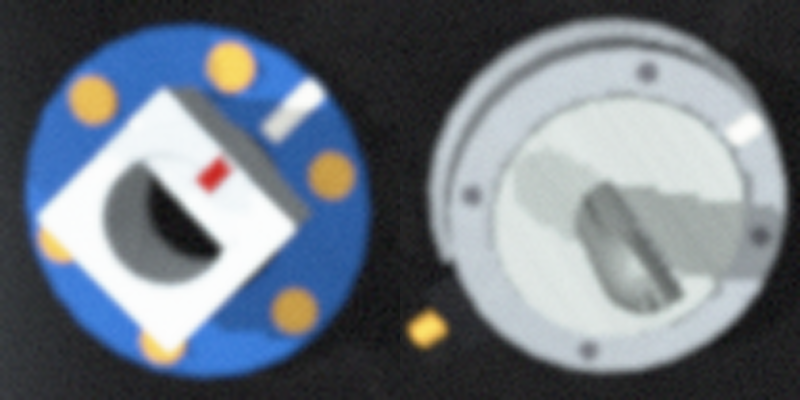

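The blue's white and red dashes point up and to the right (about 43°), and the drive's white rim dash, at crop (745,128), points about 33°. I'll take near-overhead close-ups and fit models to them.

```bash
python3 - <<'E'
from rig import robot,status,eyes
from h import *
import pickle
out={}
for n,p in (("d",[0.592,0.145,0.2]),("b",[0.455,0.225,0.17])):
    robot.move_l(p,feed=0.25); robot.dwell(.15)
    c=eyes.calibration("wrist"); im=eyes.get_image("wrist")
    out[n]=(c,im[:,:,::-1].copy())
    print(status.get_obs()['position'])
pickle.dump(out,open("c2.pkl","wb"))
tiles=[]
for n,P in (("d",[.592,.188,.04]),("b",[.455,.272,.02])):
    u,v=proj(out[n][0],P)[0]; h=85 if n=="d" else 75
    x,y=int(u)-h,int(v)-h; y=max(y,0); print(n,x,y,2*h,u,v)
    tiles.append(cv2.resize(out[n][1][y:y+2*h,x:x+2*h],(400,400),interpolation=cv2.INTER_CUBIC))
cv2.imwrite("pics/w2.png",np.hstack(tiles))
print(status.get_obs()['time'])
E
```

```text
[0.59169974 0.14642739 0.20077734]
[0.45632447 0.22412559 0.17001969]
d 232 69 170 317.1100654099162 154.83614217942406
b 239 73 150 314.5037565633381 148.0487922819833
3.175
```

View pics/w2.png

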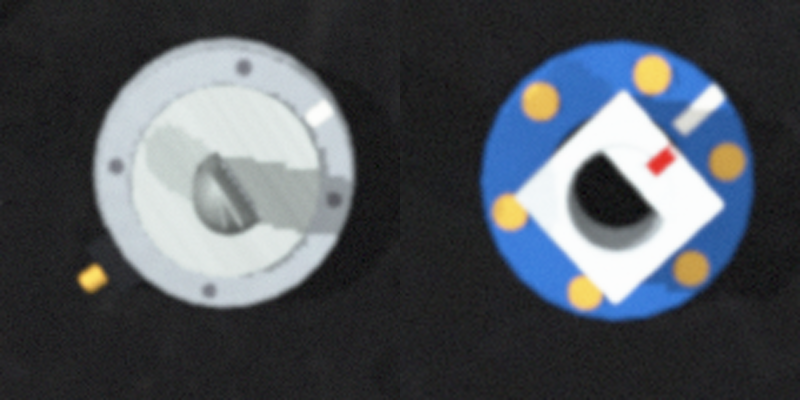

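The drive close-up shows the rim dash at crop (319,112), the four screws centred on (226,181), and the shaft flat facing the dash. On the blue, the hub-top corners are at crop (623,90), (724,205), (615,305) and (515,200), with the white dash at (698,110).

```bash
cat > fit.py <<'E'
from h import *
import pickle
from scipy.optimize import least_squares
np.set_printoptions(precision=4,suppress=True)
out=pickle.load(open("c2.pkl","rb"))
cd,imd=out["d"]; cb,imb=out["b"]
D=lambda p:np.array(p,float)*.425+[232,69]+(-.29)
B=lambda p:(np.array(p,float)-[400,0])*.375+[239,73]-.31
# drive: screws at radius r, height h, yaw+45k
scr=D([(334,200),(244,67),(116,166),(209,291)]); dash=D((319,112)); seat=D((227,181))
def dm(q):
    x,y,a,r,h=q; t=a+np.radians([-45,45,135,225])
    P=np.c_[x+r*np.cos(t),y+r*np.sin(t),np.full(4,h)]
    return P
def res(q):
    x,y,a,r,h=q
    e=(proj(cd,dm(q))-scr).ravel()
    e2=proj(cd,[[x,y,.03]])[0]-seat
    d=onz(cd,dash,h)[:2]-[x,y]; yd=np.arctan2(d[1],d[0])-a
    return np.r_[e,e2,yd*60,(h-.025)*500]
s=least_squares(res,[.592,.188,.6,.042,.025]); print("drive",s.x,np.degrees(s.x[2]),s.fun)
# blue
cor=B([(724,205),(623,90),(515,200),(615,305)])
hsv=cv2.cvtColor(imb,cv2.COLOR_BGR2HSV)
m=cv2.inRange(hsv,(100,120,50),(125,255,255)); n,l,st,_=cv2.connectedComponentsWithStats(m)
k=1+np.argmax(st[1:,4]); pts=cv2.findNonZero((l==k).astype(np.uint8))
hull=cv2.convexHull(pts)[:,0].astype(float)
el=cv2.fitEllipse(hull.astype(np.float32)); print("ellipse",el, "top-plane centre",onz(cb,el[0],.006))
wd=B((698,110)); rd=B((661,160))
def bm(q):
    x,y,a=q; R=np.array([[np.cos(a),-np.sin(a)],[np.sin(a),np.cos(a)]])
    f=lambda p,z:np.c_[np.array(p)@R.T+[x,y],np.full(len(p),z)]
    return f([(.02,-.02),(.02,.02),(-.02,.02),(-.02,-.02)],.048),f([(.036,0)],.008)
def rb(q):
    c,w=bm(q); return np.r_[(proj(cb,c)-cor).ravel(),(proj(cb,w)-wd).ravel()]
s2=least_squares(rb,[.455,.272,.75]); print("blue",s2.x,np.degrees(s2.x[2]),s2.fun)
E
python3 fit.py
```

```text
drive [0.6011 0.1935 0.6392 0.0401 0.0255] 36.62178352499041 [ 0.1798 -0.4285 -0.0229 -0.2811 -0.0012 -0.1935  0.0235 -0.4713 -0.3425
  1.1271  0.2276  0.251 ]
ellipse ((320.03900146484375, 140.18374633789062), (104.05471801757812, 106.51712036132812), 0.4157530665397644) top-plane centre [0.4595 0.2768 0.006 ]
blue [0.4594 0.2744 0.7543] 43.21751731339061 [-0.6689  0.4295 -0.5975  1.1674 -0.6369 -0.0355 -0.1729  0.4104  2.3138
 -2.1186]
```

Hub and flange disagree by about 2 mm, so there may be a hand-eye bias. I'll take views at two other wrist yaws and solve for it jointly.

```bash
cat >> h.py <<'E'
from scipy.spatial.transform import Rotation as Rn
def quat(yaw):  # tool down, tool y axis at world angle yaw
    c,s=np.cos(yaw),np.sin(yaw)
    return Rn.from_matrix(np.array([[-s,c,0],[c,s,0],[0,0,-1.]])).as_quat()
E
python3 - <<'E'
from rig import robot,status,eyes
from h import *
import pickle
out=pickle.load(open("c2.pkl","rb")); tiles=[]
for n,T,yw in (("b",[.459,.275],43),("d",[.6,.193],43),("d",[.6,.193],-47),("b",[.459,.275],-47)):
    a=np.radians(yw); p=np.array(T)-.045*np.array([-np.sin(a),np.cos(a)])
    robot.movep([*p,.2],quat(a)); robot.dwell(.2)
    c=eyes.calibration("wrist"); im=eyes.get_image("wrist")[:,:,::-1].copy()
    out[n+str(yw)]=(c,im)
    u,v=proj(c,[*T,.03])[0]; h=75; x,y=int(u)-h,int(v)-h; print(n,yw,x,y,status.get_obs()['joint_pos'][6])
    tiles.append(cv2.resize(im[y:y+2*h,x:x+2*h],(300,300),interpolation=cv2.INTER_CUBIC))
pickle.dump(out,open("c3.pkl","wb"))
cv2.imwrite("pics/w3.png",np.vstack([np.hstack([tiles[0],tiles[3]]),np.hstack(tiles[1:3])]))
print(status.get_obs()['time'])
E
```

```text
b 43 242 74 0.019827754080672992
d 43 241 76 0.24357770427949557
d -47 240 74 -1.1617940035811616
b -47 239 74 -1.4209213117411414
7.5083
```

View pics/w3.png

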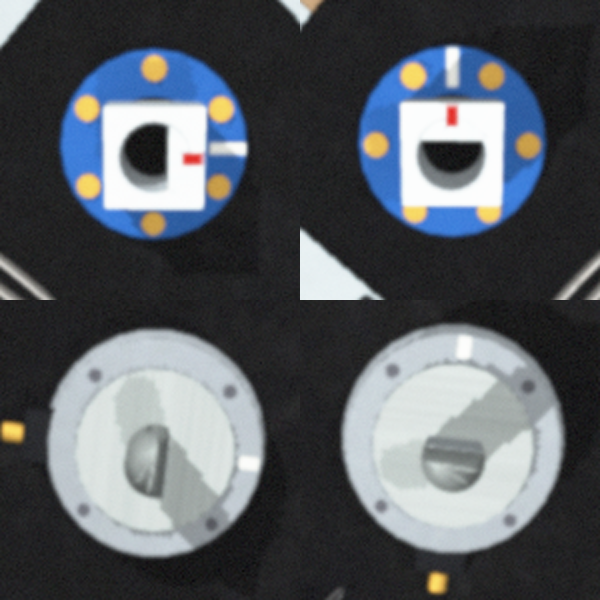

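In all four tiles the hub corners, dashes and screws are clear, and at yaw 43/−47 the hub is square to the gripper. I'll fit all six views jointly, including the hand-eye bias.

```bash
cat > fit2.py <<'E'
from fit import *
O=pickle.load(open("c3.pkl","rb"))
C=lambda p,o:np.array(p,float)*.5+o-.25
BV=[("b",cor,wd,),("b43",C([(207,210),(206,103),(103,103),(103,211)],[242,74]),C((228,149),[242,74])),
    ("b-47",C([(204,101),(100,101),(102,206),(202,207)],[239,74]),C((153,67),[239,74]))]
DV=[("d",scr,dash,seat),("d43",C([(211,224),(230,91),(95,75),(84,210)],[241,76]),C((249,164),[241,76]),C((155.5,149),[241,76])),
    ("d-47",C([(229,87),(93,70),(81,206),(210,220)],[240,74]),C((164,47),[240,74]),C((153,145.5),[240,74]))]
def cam(n,q):
    c=dict(O[n][0]); M=np.eye(4); M[:3,:3]=Rn.from_rotvec(q[3:]).as_matrix(); M[:3,3]=q[:3]
    c['T']=np.array(c['T'])@M; return c
def ell(n):
    hsv=cv2.cvtColor(O[n][1],cv2.COLOR_BGR2HSV); m=cv2.inRange(hsv,(100,120,50),(125,255,255)); m[260:]=0
    k,l,st,_=cv2.connectedComponentsWithStats(m); k=1+np.argmax(st[1:,4])
    return np.array(cv2.fitEllipse(cv2.convexHull(cv2.findNonZero((l==k).astype(np.uint8))))[0])
E={n:ell(n) for n,_,_ in BV}
def R2(p):
    d,b,q=p[:5],p[5:8],p[8:]; r=[]
    for n,s,da,se in DV:
        c=cam(n,q); r+=[(proj(c,dm(d))-s).ravel(),proj(c,[[d[0],d[1],.03]])[0]-se]
        e=onz(c,da,d[4])[:2]-d[:2]; r.append([40*(np.arctan2(e[1],e[0])-d[2])])
    for n,co,w in BV:
        c=cam(n,q); k,_=bm(b); r.append((proj(c,k)-co).ravel())
        r.append(proj(c,[[b[0],b[1],.007]])[0]-E[n])
        e=onz(c,w,.008)[:2]-b[:2]; r.append([40*(np.arctan2(e[1],e[0])-b[2])])
    r.append(q[:3]/.003); r.append(q[3:]/.01); r.append([(d[4]-.025)*300])
    return np.concatenate(r)
if __name__=="__main__":
    s=least_squares(R2,[.6,.193,.64,.04,.0255,.459,.275,.754]+[0]*6,loss='soft_l1')
    p=s.x;print("drive",p[:5],np.degrees(p[2]),"blue",p[5:8],np.degrees(p[7]),"cam",p[8:]);print(s.fun.round(1), np.sqrt(np.mean(s.fun**2)))
E
python3 fit2.py
```

```text
drive [0.6011 0.1935 0.6392 0.0401 0.0255] 36.62178352499041 [ 0.1798 -0.4285 -0.0229 -0.2811 -0.0012 -0.1935  0.0235 -0.4713 -0.3425
  1.1271  0.2276  0.251 ]
ellipse ((320.03900146484375, 140.18374633789062), (104.05471801757812, 106.51712036132812), 0.4157530665397644) top-plane centre [0.4595 0.2768 0.006 ]
blue [0.4594 0.2744 0.7543] 43.21751731339061 [-0.6689  0.4295 -0.5975  1.1674 -0.6369 -0.0355 -0.1729  0.4104  2.3138
 -2.1186]
drive [0.6008 0.1933 0.6381 0.0391 0.0295] 36.557986696567156 blue [0.4595 0.2749 0.7463] 42.75839899729407 cam [-0.0001  0.0022 -0.0037 -0.0054  0.0003 -0.0002]
[ 0.3 -0.3  0.2 -0.1  0.2 -0.1  0.2 -0.5 -0.3  0.8  0.4  0.1 -0.1  0.1
  0.1  0.  -0.1 -0.4 -0.4 -0.3  1.4 -0.5 -0.3 -0.4 -0.2 -0.   0.1 -0.2
 -0.1  0.1 -0.   1.   0.1  0.5 -0.2  0.3 -0.5 -0.7 -1.3  0.1 -0.   0.3
  1.9 -0.1 -1.8 -0.8  0.   1.2 -0.3  1.   0.5 -1.5  0.2  1.4 -1.1 -0.
  0.5  0.1  0.4  0.1 -0.5 -0.2 -0.9  0.4  1.3 -0.3 -0.   0.7 -1.2 -0.5
  0.  -0.   1.4] 0.6640048951220908
```

The fit is sub-millimetre: drive at (0.6008, 0.1933) with yaw 36.6°, blue at (0.4595, 0.2749) with yaw 42.8°. Now I'll grasp it.

```bash
python3 - <<'E'
from rig import robot,status,eyes
from h import *
np.set_printoptions(precision=4,suppress=True)
a=np.radians(42.76-90); q=quat(a)
def st(t):
    o=status.get_obs();print(t,round(o['time'],2),o['position'],o['contact_force'],o['gripper_width'],o['grip_force'])
robot.movep([.4595,.2749,.12],q)
print(robot.move_l([.4595,.2749,.018],q,feed=.06,contact_N=8)); st("down")
robot.gripper_close(60); st("closed")
robot.move_l([.4595,.2749,.14],q,feed=.08); robot.dwell(.2); st("lift")
qd=quat(np.radians(36.56-90))
robot.move_l([.6008,.1933,.14],qd,feed=.1); robot.dwell(.3); st("over")
o=np.array(status.get_obs()['orientation']);print((Rn.from_quat(qd).inv()*Rn.from_quat(o)).magnitude()*57.3)
s=eyes.get_image("side")[:,:,::-1];w=eyes.get_image("wrist")[:,:,::-1]
t=cv2.resize(s[150:310,250:450],(400,320),interpolation=cv2.INTER_CUBIC)
sc=eyes.get_image("scene")[:,:,::-1]
t2=cv2.resize(sc[120:280,200:400],(400,320),interpolation=cv2.INTER_CUBIC)
cv2.imwrite("pics/over.png",np.hstack([t,t2])); cv2.imwrite("pics/overw.png",w)
E
```

```text
False
down 9.82 [0.4597 0.275  0.0183] [ 0.126  -0.7358 -0.45  ] 0.08504447667469964 0.0
closed 10.32 [0.4597 0.275  0.0185] [-0.4587 -1.0713  5.3219] 0.037738979254100954 60.21623611450195
lift 12.19 [0.4594 0.2748 0.1397] [-0.2263 -0.4775 -1.4823] 0.03808579231527781 60.270527601242065
over 14.28 [0.6007 0.1934 0.1401] [-0.4952  0.2217 -1.4095] 0.0380599033175401 60.27072787284851
0.017926720015158937
```

View pics/over.png

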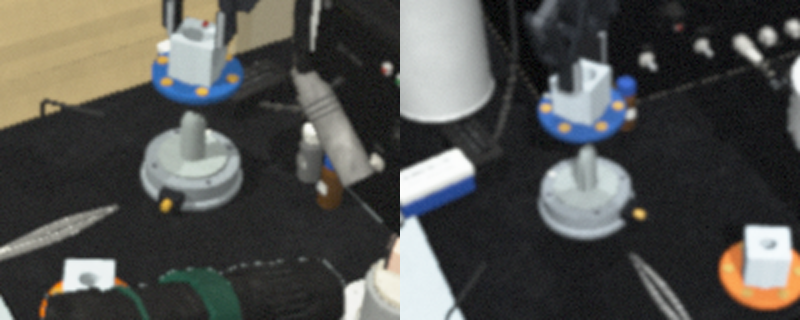

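View pics/overw.png

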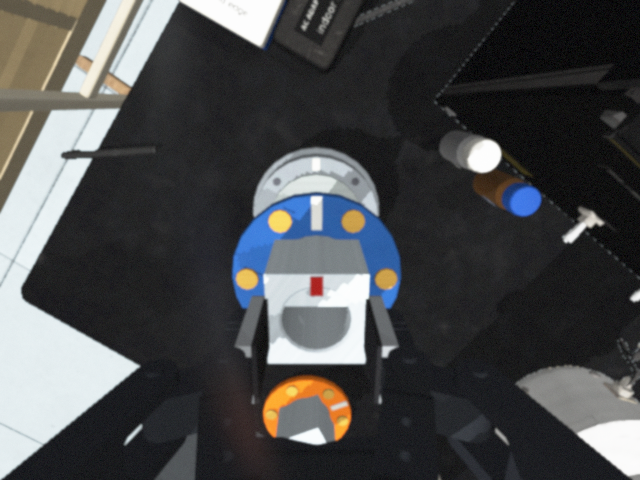

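The carousel is held level, and its white dash (317,213), red dash (316,287) and the drive's dash (316,163) lie in one line, so the yaw agrees. I'll lower it under force guard.

```bash
python3 - <<'E'
from rig import robot,status,eyes
from h import *
np.set_printoptions(precision=4,suppress=True)
def st(t):
    o=status.get_obs();print(t,round(o['time'],2),o['position'],o['contact_force'],o['ft_torque'],o['gripper_width'])
x,y=.6008,.1933
st("0")
print(robot.move_l([x,y,.105],feed=.06,contact_N=6)); st("a")
print(robot.move_l([x,y,.047],feed=.03,contact_N=6)); st("b")
E
```

```text
0 14.43 [0.6008 0.1933 0.14  ] [ 0.752  -0.5201 -1.6233] [-0.0175 -0.0275  0.0346] 0.03800260838536544
False
a 15.16 [0.6009 0.1933 0.105 ] [ 0.5447 -0.1032 -0.915 ] [-0.002   0.0323  0.0073] 0.03798416816261924
True
b 16.89 [0.6008 0.1933 0.0486] [-0.36   -0.795   5.0358] [-0.0636  0.0452  0.0001] 0.0375694137025657
```

Contact came at z = 0.0486 m, against an expected home of 0.0485 m, with no side load. I'll release, retreat and check.

```bash
python3 - <<'E'
from rig import robot,status,eyes
from h import *
robot.gripper_open(); robot.dwell(.2)
robot.move_l([.6008,.1933,.2],feed=.08)
a=np.radians(36.56-90); p=np.array([.6008,.1933])-.045*np.array([-np.sin(a),np.cos(a)])
robot.move_l([*p,.2],feed=.1); robot.dwell(.2)
c=eyes.calibration("wrist"); w=eyes.get_image("wrist")[:,:,::-1].copy()
q=[-.0001,.0022,-.0037,-.0054,.0003,-.0002]
M=np.eye(4);M[:3,:3]=Rn.from_rotvec(q[3:]).as_matrix();M[:3,3]=q[:3];c['T']=np.array(c['T'])@M
b=a+np.pi/2;R=np.array([[np.cos(b),-np.sin(b)],[np.sin(b),np.cos(b)]])
P=np.c_[np.array([(.02,.02),(.02,-.02),(-.02,-.02),(-.02,.02)])@R.T+[.6008,.1933],np.full(4,.078)]
print(proj(c,P)-[220,50]) # predicted hub-top corners if home
s=eyes.get_image("side")[:,:,::-1]
cv2.imwrite("pics/end.png",np.hstack([cv2.resize(w[50:250,220:420],(400,400)),cv2.resize(s[160:310,270:420],(400,400),interpolation=cv2.INTER_CUBIC)]))
o=status.get_obs();print(o['time'],o['contact_force'])
E
```

```text
[[ 67.54075403  77.72043581]
 [124.82295374  77.78450368]
 [123.45326588 134.3538024 ]
 [ 68.80460135 134.281783  ]]
20.5833 [-0.52115476 -1.24077848 -0.88910023]
```

View pics/end.png

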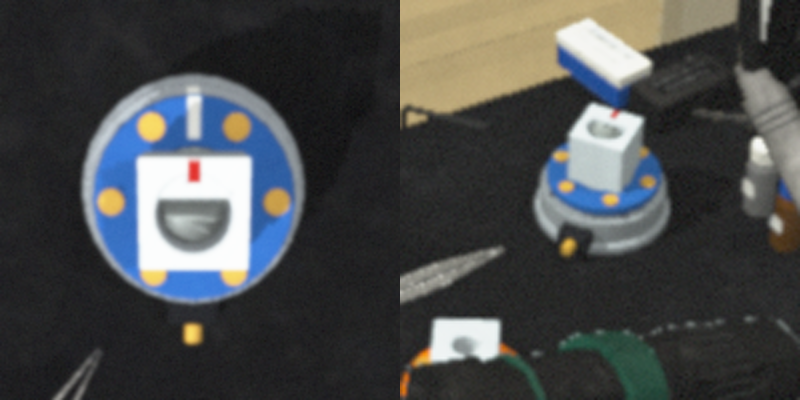

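The final view shows the carousel flat on the drive, with the shaft in the bore and the flats and dashes aligned. The hub corners are at crop (137,156)–(251,270), within about 1 px of the prediction for home.

```bash
python3 -c "
from rig import robot
print(robot.finish_job())"
```

```text
the job is handed in; nothing more can be done
None
```

The blue carousel sits fully home on the drive with its flat matching the shaft's, it has been released, the orange carousel was not touched, and the job was handed in at about 21 s of the 54 s allowed.

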